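# Click the airer timer's dial to the long mark and start it

### The job

Set and start the clothes airer's drying timer, the flat white box. With a fingertip laid on its wide ribbed dial, turn the dial clockwise until the pointer has clicked in at the one long mark, take the finger off, and then press the round start button fully down and let it come back out. Only touch: do not grip or lift anything or shove the box, press no harder than a firm finger would, and leave the things around it where they are.

Things in the scene. Friction and masses are not known exactly. Their poses are not given: they have to be found in the camera images.
- timer_unit: The airer's drying timer: loose flat white box 150 (x) x 250 (y) x 50 mm high, about 0.9 kg, slides if shoved. Origin: centre of its underside. x points away from the robot when it stands square (it is turned by up to 23 degrees), y along its length to the left, z up. In this frame the dial's axis is at x = 0, y = 45 mm, the start button's at x = -5, y = -85 mm.
- dial_center (a point): Centre of the dial's top face: a grey ribbed disc 102 mm across (flat face 94 mm, then a bevel), 62.5 mm above the worktop and 5 mm above a raised ring on the box round it: too low and wide to grip. It turns about the vertical. A fingertip pressed on the face 25 to 35 mm from the centre and moved round the centre carries it by friction (coefficient about 1); the clicks resist with at most 0.03 N m.
- dial_stem: The sprung stem that carries the dial, with the dial; origin on the dial's axis, 42.5 mm below the face. Pressed, the dial starts to sink at about 2.6 N and is fully down, 3 mm lower, at about 6.5 N; it turns all the same when pressed down.
- dial_pointer (a point): Outer end of the white pointer line on the dial's face, 45 mm from the dial's centre; it turns with the dial.
- long_mark (a point): Middle of the one long, broad black mark printed on the box round the dial, 65 mm from the dial's centre, at the box's far side 30 degrees from its x axis; the five short marks are the other settings. The timer is set when the pointer points at this mark (seen from the dial's centre).
- dial (a joint): Angle of the dial in rad, growing clockwise seen from above. It has six click positions (detents) 30 degrees (0.5236 rad) apart at 0, 0.524, 1.047, 1.571, 2.094 and 2.618; once let go it drops into the nearest one. 2.094 is the long mark. It starts one, two or three clicks short of it (anticlockwise of it). End stops just beyond the first and last.
- start (a joint): Travel of the start button in m: 0 when out, 0.006 when fully pressed; a spring (5 N at full travel) brings it back out.
- start_top (a point): Centre of the top of the start button, a black round cap 30 mm across in a grey collar on the right-hand end of the box's top; it is pressed straight down by 6 mm.
- stain_stick: Bystander: upright white-and-green stick with a cap, 28 mm wide, 110 mm high; origin at its underside, centre.
- spool_cream: Bystander: small standing spool of cream thread, 31 mm wide, 48 mm high; origin at its underside, centre.
- dosing_cup: Bystander: pale blue measuring cup with a side tab, 71x90x62 mm; origin at its underside, centre.
- peg_0: Bystander: wooden clothes peg lying flat, 15x72x12 mm; origin at its underside, centre.
- balm_pot: Bystander: low round grey pot, 69 mm wide, 41 mm high; origin at its underside, centre.
- pen: Bystander: black pen lying flat, 12x145x9 mm; origin at its underside, centre.

How it is judged:
By the outcome, as a careful person would: the job done as asked, in the order asked, and still so for the second after the job is handed in, with the robot touching nothing.
It also fails if it takes over 54 s, if anything falls off the work surface, if the arm or the gripper's body presses on something with over 40 N, if the wrist force passes 120 N, or if a joint passes its speed limit or range.

### The arm

A 6-joint arm with a two-finger parallel gripper is mounted at the origin on a cart in front of the work surface, level with it; the furniture and walls round the work are solid. World frame = base frame: x ahead of the robot, y to its left, z up, the work surface at z = 0. Lengths are in m, angles in rad, forces in N, time in s.
With the tool pointing down it reaches from about 0.35 to 0.975 m from the base axis. Payload 4.9 kg.
Tool frame: the origin (TCP) lies at the very end of the fingers, on their centre line; the grasp point (between the pads) lies 19 mm behind it; z points along the fingers, y is the direction in which the jaws open and shut (so a half turn about z gives the same grasp; the last joint's range is limited). The gripper opens to 85 mm and grips with 20 to 120 N. Pads are 22 mm wide; open, the fingers measure 114 mm over their backs; the gripper's body (76 mm by 85 mm) begins 54 mm behind the grasp point. The pads swing forward as they close: fully open they stand 13 mm farther back than shut.
Start: joints at [-1.456, 0.053, 1.613, -0, 1.476, -0.119], TCP at [0.145, -0.608, 0.231] pointing down, gripper open.
Joint ranges: [-3.01, 3.01], [-1.01, 2.22], [0.06, 2.58], [-1.02, 4.17], [0.09, 2.62], [-3.14, 3.14]. Speed limits (rad/s): [2.57, 2.57, 3.14, 3.14, 3.14, 3.14].

### API

Orientations are given as a unit quaternion [w, x, y, z].
In Python, from plant import state, grab_frame, camera_model, job_done, search_frame, masks_of, place_of gives the robot as it stands.
- The arm moves only by the tool drive_tool, never from a script. Its argument "series" is a list of rows, each a list of 2 entries, a list of its own where there are three numbers: the shift along the world's x, y, z in m, then the turn, a rotation vector about the world's x, y, z in degrees. A call has 1 to 8 rows; each row is the pose to reach, as a shift and turn from the pose commanded when the call began; what a row does not reach only later rows make up. A row lasts 1/10 s, in which the tool goes at most 50 mm and 8.59 degrees, less where a joint would pass 70% of its speed; a pose out of reach is approached as far as the arm can. A call with a gripper value outside its range is refused whole. "fingers" is the closure, from -1 (fully open) to 1 (shut), so that 0 is half open, set as the call begins (left out, the last holds). The fingers move at their own pace and stop on an object; the grip force is fixed at half the most. Time passes only in rows, so rows that repeat a pose let the fingers close. It gives the time, the measured TCP pose, the force and the opening at its end, in the units of the state.
- state(): the state, without advancing time (a new reading comes with each control period).
- grab_frame(name): name is "scene" or "side" or "wrist"; returns the picture (384x512x3 uint8, red, green, blue); there is no depth.
- camera_model(name): a dict with "fovy" (degrees; the focal length in pixels is half the picture's height over the tangent of half this angle, whatever the lens; pixels are square), "cx", "cy" (the principal point, pixels), "rvec" (rotation vector, rad) and "tvec" (3), from world to camera coordinates, as OpenCV has them. Camera axes: x right, y down, z forward; pixel columns grow to the right and rows downward; lengths in m; the calibration is good to about 2 mm. A picture is of the moment at which its call begins: read the wrist's pose just before it. camera_model takes no time and is no camera call; for the wrist camera it gives the pose at the moment of the call.
- job_done(): hands the job in, once; it reports no verdict.
Trained networks look in the newest picture that a camera, given by its name, has taken for a name from the list of things; names that differ only in an ending like _2 or _b are one class to them, and where a whole thing is asked for, a point or a joint stands for the part that bears it (a point fixed in the world has none). Each returns a list of dicts, best first, with "confidence" (0 to 1); they miss things now and then, are a little off and sometimes report something else, mostly with a low value. They report only what shows in the picture. A call takes as long as a camera call.
- search_frame(camera, name): "location" ([x, y, z] in m, in world coordinates, good to about 4 mm: the middle of the surface that is visible of it).
- masks_of(camera, name): "pixels" (384x512 bool, what is visible of it).
- place_of(camera, name): "location" ([x, y, z] in m, in world coordinates, good to about 4 mm: a listed point, or the origin of a listed thing).
The state is a dict: "time": time; "joint_pos": joint angles; "joint_vel": joint speeds; "joint_efforts": joint torques, N m; "tool_pos": TCP position; "tool_rot": TCP orientation; "contact_force": force on the tool from outside, world axes, zero at the start; "ft_torque": the same for the moment, N m; "gripper_width": opening from 0.0 (shut) to 1.0 (fully open).
Only numpy, scipy, OpenCV 4.12 (cv2) and the standard library are available. Lean on these libraries where they do the work, as an engineer would, in place of code of your own. Each camera call takes 0.05 s, during which the arm holds its last target.

## Working session

There is one attempt and no reset: what is moved stays moved. The work goes in short steps, Python scripts to look and compute and a tool call to move; the robot and the scene stay as the last step left them, time stands still between calls to the robot, and variables do not carry over. Pictures are saved under pics/ and viewed, and the job is handed in when it is done.

Besides the shell and the picture viewer there is one more tool, called after "Emit:" by a JSON object that holds its "op" and its "data", one argument or row to a line. drive_tool: Moves the arm, as the interface text tells. Its arguments: {"type":"object","properties":{"series":{"type":"array","items":{"type":"array"}},"fingers":{"type":"number"}},"required":["series"]}

```bash
mkdir -p pics; cat > h.py <<'E'
from plant import *
import numpy as np, cv2
def save(cam,fn):
    im=grab_frame(cam); cv2.imwrite('pics/'+fn,im[:,:,::-1]); return im
E
python3 - <<'E'
from h import *
print(state())
for c in ("scene","side"):
    save(c,c+"0.png")
    for n in ["dial_center","dial_pointer","long_mark","start_top","timer_unit"]:
        print(c,n,[(np.round(d["location"],4),round(d["confidence"],2)) for d in place_of(c,n)[:2]])
for n in ["stain_stick","spool_cream","dosing_cup","peg_0","balm_pot","pen"]:
    print(n,[(np.round(d["location"],3),round(d["confidence"],2)) for d in place_of("scene",n)[:2]])
E
```

```text
{'time': 0.0, 'joint_pos': array([-1.45597332e+00,  5.33427098e-02,  1.61428498e+00, -1.36080828e-05,
        1.47599362e+00, -1.19014581e-01]), 'joint_vel': array([-8.08036177e-05, -6.10152279e-04, -4.78856600e-04,  6.83264907e-04,
        1.95089392e-04, -5.13675079e-04]), 'joint_efforts': array([ 7.82705174e-04, -3.93674362e+01, -3.70178747e+01, -3.64551738e-05,
        7.02892430e-03, -1.52738801e-05]), 'tool_pos': array([ 0.14473678, -0.60737508,  0.23007718]), 'tool_rot': array([-1.01433998e-03,  9.93172194e-01,  1.16653181e-01, -4.64700160e-06]), 'contact_force': array([0.16275563, 0.77728265, 0.03405827]), 'ft_torque': array([ 0.01663189,  0.0082442 , -0.01044582]), 'gripper_width': 1.0000301344337557}
scene dial_center [(array([ 0.473 , -0.0611,  0.0637]), 0.92)]
scene dial_pointer [(array([ 0.4651, -0.0174,  0.0609]), 0.69)]
scene long_mark [(array([ 0.5389, -0.041 ,  0.0489]), 0.89)]
scene start_top [(array([ 0.4358, -0.1864,  0.0676]), 0.69)]
scene timer_unit [(array([ 0.4638, -0.1036,  0.0052]), 0.61)]
side dial_center [(array([ 0.476 , -0.0636,  0.0595]), 0.93)]
side dial_pointer [(array([ 0.4624, -0.0166,  0.0657]), 0.7)]
side long_mark [(array([ 0.5417, -0.0465,  0.0515]), 0.57)]
side start_top [(array([ 0.4365, -0.1866,  0.0711]), 0.49)]
side timer_unit [(array([ 4.620e-01, -1.022e-01,  2.000e-04]), 0.87)]
stain_stick [(array([ 0.568, -0.216,  0.002]), 0.72)]
spool_cream [(array([ 0.579, -0.119,  0.001]), 0.77)]
dosing_cup [(array([ 0.364, -0.034,  0.002]), 0.3)]
peg_0 [(array([ 0.362, -0.038,  0.001]), 0.64)]
balm_pot [(array([ 0.417, -0.28 , -0.   ]), 0.79)]
pen [(array([ 0.334, -0.158, -0.   ]), 0.65)]
```

View pics/scene0.png

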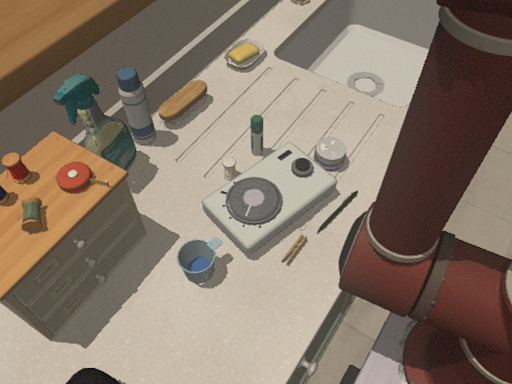

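View pics/side0.png

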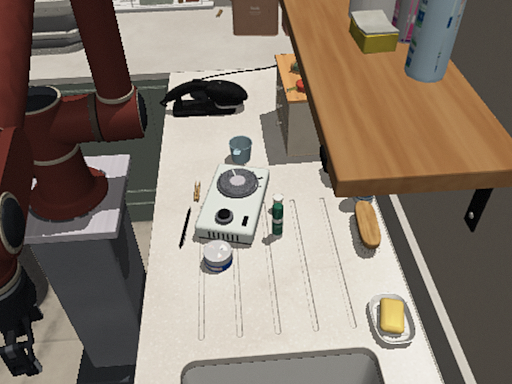

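```bash
python3 - <<'E'
from h import *
for c in ("scene","side"):
    im=cv2.imread(f'pics/{c}0.png'); m=camera_model(c)
    f=192/np.tan(np.radians(m["fovy"]/2)); K=np.array([[f,0,m["cx"]],[0,f,m["cy"]],[0,0,1.]])
    # top-down raster at z=.06: 2.0 px/mm; u right = -y, v down = -x
    pts=np.array([[.6,.06,.06],[.6,-.24,.06],[.34,-.24,.06],[.34,.06,.06]])
    p,_=cv2.projectPoints(pts,np.array(m["rvec"]),np.array(m["tvec"]),K,None)
    H=cv2.getPerspectiveTransform(p.reshape(4,2).astype(np.float32),np.float32([[0,0],[600,0],[600,520],[0,520]]))
    cv2.imwrite(f'pics/{c}_rect.png',cv2.warpPerspective(im,H,(600,520),flags=cv2.INTER_CUBIC))
    print(c,m["fovy"],m["tvec"])
E
```

```text
scene 45.04803565203874 [0.36029016 0.31219589 0.77954758]
side 44.41945191929461 [-0.53535628  0.02782707  1.329566  ]
```

View pics/scene_rect.png

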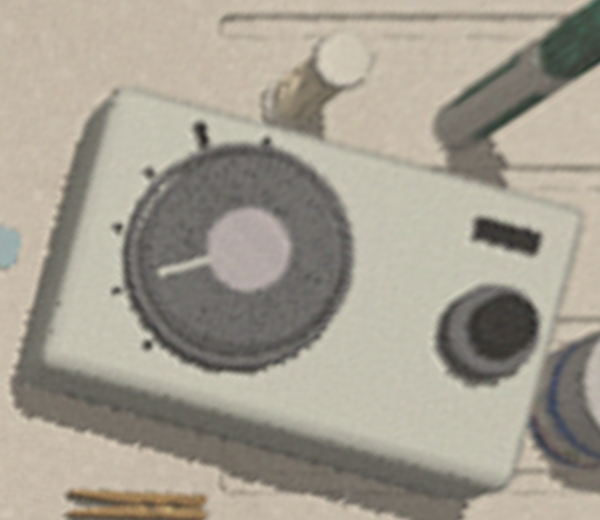

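View pics/side_rect.png

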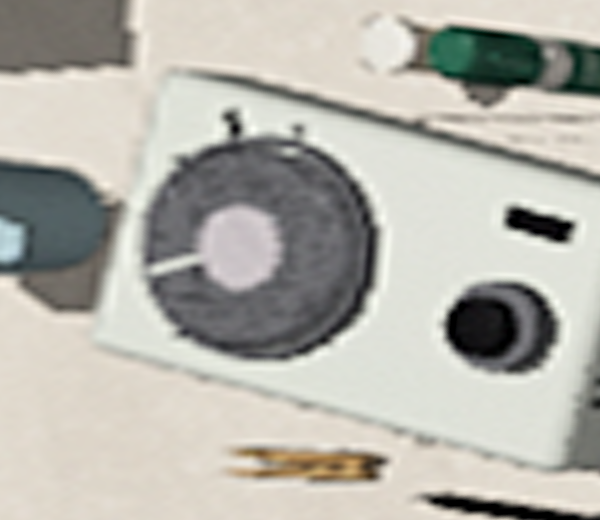

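Emit:
{"op": "drive_tool", "data": {
  "series": [
    [[0.02,0.03,0],[0,0,3]],
    [[0.045,0.067,0],[0,0,7]],
    [[0.07,0.105,0],[0,0,11]],
    [[0.095,0.142,0],[0,0,16]],
    [[0.12,0.18,0],[0,0,20]],
    [[0.145,0.217,0],[0,0,24]],
    [[0.17,0.253,0],[0,0,28]],
    [[0.18,0.27,0],[0,0,31]]
  ],
  "fingers": 1
}}

```text
time: 1.7
tool_pos: [0.3262, -0.3354, 0.2315]
tool_rot: [0.0, 0.925, 0.38, 0.0]
contact_force: [0.6, -0.1, 0.8]
gripper_width: -0.001
```

Emit:
{"op": "drive_tool", "data": {
  "series": [
    [[0.02,0.03,0],[0,0,3]],
    [[0.045,0.067,0],[0,0,7]],
    [[0.07,0.105,-0.01],[0,0,11]],
    [[0.095,0.142,-0.03],[0,0,16]],
    [[0.12,0.18,-0.05],[0,0,20]],
    [[0.145,0.217,-0.08],[0,0,24]],
    [[0.17,0.253,-0.1],[0,0,28]],
    [[0.18,0.268,-0.12],[0,0,31]]
  ]
}}

```text
time: 2.5
tool_pos: [0.506, -0.0671, 0.1105]
tool_rot: [-0.0, 0.79, 0.614, 0.0]
contact_force: [-0.4, -0.6, 0.4]
gripper_width: -0.003
```

Emit:
{"op": "drive_tool", "data": {
  "series": [
    [[0,0,0],[0,0,0]],
    [[0,0,0],[0,0,0]],
    [[0,0,0],[0,0,0]]
  ]
}}

```text
time: 2.8
tool_pos: [0.5052, -0.0711, 0.1127]
tool_rot: [0.001, 0.792, 0.611, 0.0]
contact_force: [-0.2, -0.1, 0.6]
gripper_width: 0.0
```

```bash
python3 - <<'E'
from h import *
s=state();print({k:np.round(v,4) for k,v in s.items()})
for c in ("scene","side","wrist"):
    im=save(c,c+"1.png")
    print(c,[(n,np.round(d["location"],4),round(d["confidence"],2)) for n in ("dial_center","start_top") for d in place_of(c,n)[:1]])
E
```

```text
{'time': np.float64(2.8), 'joint_pos': array([-2.8550e-01, -1.2090e-01,  1.9870e+00, -4.0000e-04,  1.2733e+00,
       -2.8800e-02]), 'joint_vel': array([-0.0085, -0.0121, -0.0025,  0.0026, -0.003 , -0.0015]), 'joint_efforts': array([ 5.09100e-01, -2.83391e+01, -3.38092e+01,  1.83000e-02,
        1.48000e-02,  7.00000e-04]), 'tool_pos': array([ 0.5052, -0.0711,  0.1127]), 'tool_rot': array([1.000e-03, 7.917e-01, 6.109e-01, 5.000e-04]), 'contact_force': array([-0.2285, -0.1265,  0.6297]), 'ft_torque': array([0.0116, 0.059 , 0.05  ]), 'gripper_width': np.float64(0.0003)}
scene [('dial_center', array([ 0.4751, -0.0629,  0.0646]), 0.87), ('start_top', array([ 0.4334, -0.1884,  0.0666]), 0.66)]
side [('dial_center', array([ 0.4735, -0.0624,  0.0624]), 0.61), ('start_top', array([ 0.4355, -0.1875,  0.0741]), 0.64)]
wrist [('dial_center', array([ 0.4732, -0.0614,  0.0641]), 0.55), ('start_top', array([ 0.4744, -0.0577,  0.017 ]), 0.19)]
```

View pics/scene1.png

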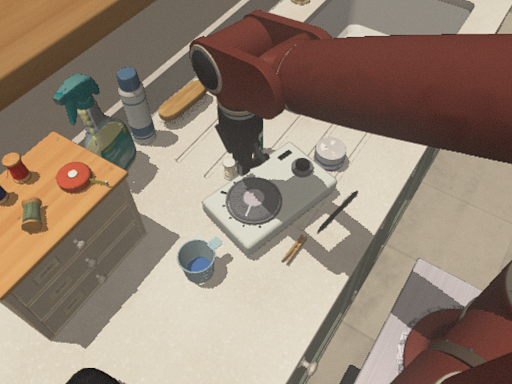

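View pics/wrist1.png

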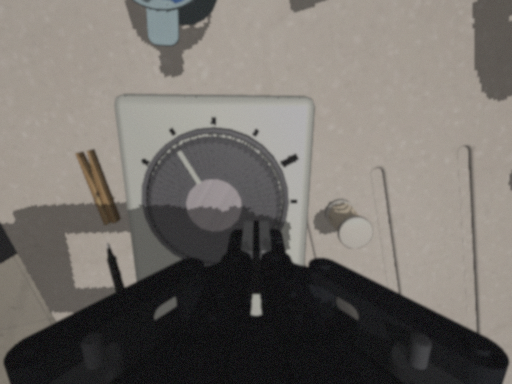

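View pics/side1.png

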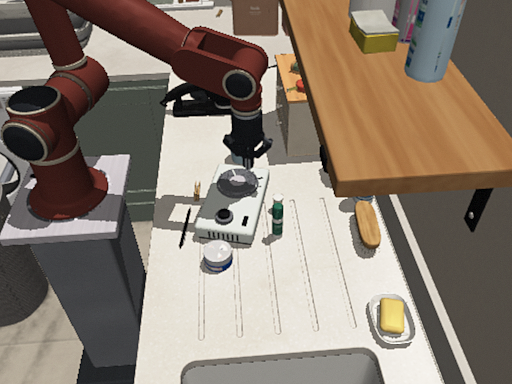

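Emit:
{"op": "drive_tool", "data": {
  "series": [
    [[0,0,-0.015],[0,0,0]],
    [[0,0,-0.03],[0,0,0]],
    [[0,0,-0.04],[0,0,0]],
    [[0,0,-0.043],[0,0,0]],
    [[0,0,-0.045],[0,0,0]],
    [[0,0,-0.046],[0,0,0]],
    [[0,0,-0.047],[0,0,0]],
    [[0,0,-0.047],[0,0,0]]
  ]
}}

```text
time: 4.05
tool_pos: [0.5051, -0.0701, 0.0647]
tool_rot: [0.0, 0.791, 0.611, 0.0]
contact_force: [-0.4, 0.1, -0.1]
gripper_width: 0.002
```

Emit:
{"op": "drive_tool", "data": {
  "series": [
    [[0,0,0],[0,0,0]],
    [[0,0,0],[0,0,0]]
  ]
}}

```text
time: 4.25
tool_pos: [0.505, -0.07, 0.0646]
tool_rot: [0.0, 0.791, 0.612, 0.0]
contact_force: [0.1, 0.3, 0.2]
gripper_width: 0.001
```

Emit:
{"op": "drive_tool", "data": {
  "series": [
    [[0,0,-0.001],[0,0,0]],
    [[0,0,-0.001],[0,0,0]],
    [[0,0,-0.002],[0,0,0]],
    [[0,0,-0.002],[0,0,0]],
    [[0,0,-0.002],[0,0,0]]
  ]
}}

```text
time: 4.75
tool_pos: [0.5048, -0.07, 0.0623]
tool_rot: [-0.0, 0.791, 0.611, -0.0]
contact_force: [0.4, -0.0, 0.7]
gripper_width: -0.002
```

Emit:
{"op": "drive_tool", "data": {
  "series": [
    [[0,0,-0.0005],[0,0,0]],
    [[0,0,-0.001],[0,0,0]],
    [[0,0,-0.001],[0,0,0]],
    [[0,0,-0.001],[0,0,0]]
  ]
}}

```text
time: 5.15
tool_pos: [0.5048, -0.07, 0.0613]
tool_rot: [0.0, 0.791, 0.612, -0.0]
contact_force: [-0.1, -1.0, 0.6]
gripper_width: -0.0
```

Emit:
{"op": "drive_tool", "data": {
  "series": [
    [[0,0,-0.0005],[0,0,0]],
    [[0,0,-0.001],[0,0,0]],
    [[0,0,-0.001],[0,0,0]],
    [[0,0,-0.001],[0,0,0]]
  ]
}}

```text
time: 5.55
tool_pos: [0.5049, -0.07, 0.0603]
tool_rot: [0.0, 0.791, 0.612, 0.0]
contact_force: [-0.6, 0.3, 1.3]
gripper_width: -0.004
```

Emit:
{"op": "drive_tool", "data": {
  "series": [
    [[0,0,-0.0005],[0,0,0]],
    [[0,0,-0.001],[0,0,0]],
    [[0,0,-0.001],[0,0,0]],
    [[0,0,-0.001],[0,0,0]]
  ]
}}

```text
time: 5.95
tool_pos: [0.5049, -0.07, 0.0594]
tool_rot: [0.0, 0.791, 0.612, 0.0]
contact_force: [-0.2, 1.1, 3.0]
gripper_width: -0.003
```

```bash
python3 - <<'E'
from h import *
F=[]
for i in range(3):
    save("wrist","w2.png"); F.append(state()["contact_force"])
print(np.round(F,2),state()["ft_torque"],state()["tool_pos"])
E
```

```text
[[ 0.16 -0.18  2.35]
 [-0.77 -0.4   3.13]
 [ 0.13 -0.14  2.93]] [ 0.00998393  0.05278096 -0.00929248] [ 0.50489782 -0.07001647  0.05940503]
```

Emit:
{"op": "drive_tool", "data": {
  "series": [
    [[0,0,-0.0005],[0,0,0]],
    [[0,0,-0.001],[0,0,0]],
    [[0,0,-0.0015],[0,0,0]],
    [[0,0,-0.002],[0,0,0]],
    [[0,0,-0.002],[0,0,0]]
  ]
}}

```text
time: 6.6
tool_pos: [0.5055, -0.0702, 0.0588]
tool_rot: [0.0, 0.791, 0.612, 0.0]
contact_force: [-2.5, 0.0, 10.1]
gripper_width: 0.001
```

Emit:
{"op": "drive_tool", "data": {
  "series": [
    [[-0.0008,-0.0026,0],[0,0,-5]],
    [[-0.0019,-0.0052,0],[0,0,-10]],
    [[-0.0031,-0.0076,0],[0,0,-15]],
    [[-0.0046,-0.0099,0],[0,0,-20]],
    [[-0.0062,-0.0121,0],[0,0,-25]],
    [[-0.0081,-0.0142,0],[0,0,-30]],
    [[-0.0101,-0.016,0],[0,0,-35]],
    [[-0.0123,-0.0177,0],[0,0,-40]]
  ]
}}

```text
time: 7.4
tool_pos: [0.4939, -0.0877, 0.059]
tool_rot: [0.0, 0.953, 0.302, 0.002]
contact_force: [0.5, 1.9, 8.7]
gripper_width: -0.005
```

```bash
python3 - <<'E'
from h import *
save("scene","scene2.png"); save("wrist","wrist2.png");s=state();print(s["contact_force"],s["tool_pos"],s["time"])
im=cv2.imread("pics/scene2.png")[120:280,150:370]; cv2.imwrite("pics/scene2c.png",cv2.resize(im,None,fx=3,fy=3,interpolation=2))
E
```

```text
[-0.60538243  0.94150539  8.36721123] [ 0.49374746 -0.08789779  0.05900463] 7.5
```

View pics/scene2c.png

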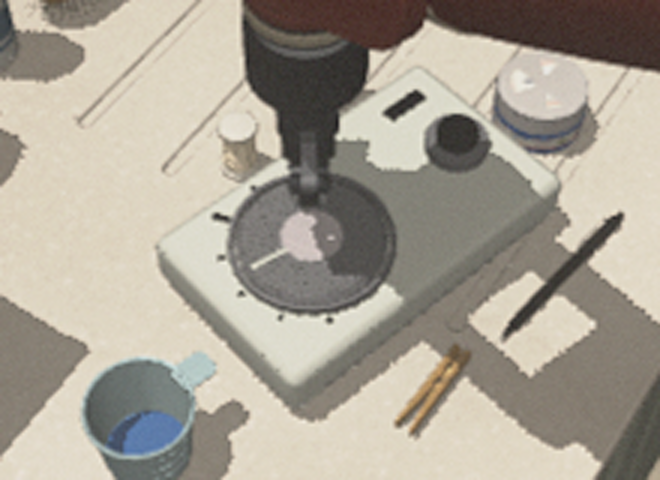

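View pics/wrist2.png

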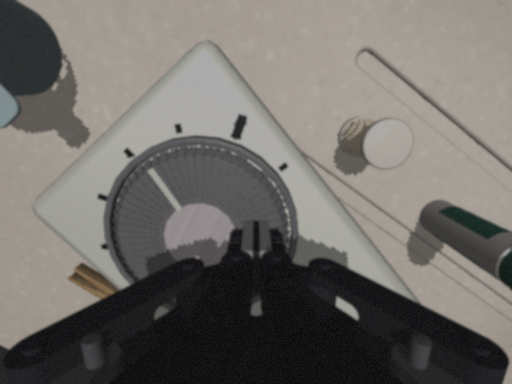

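Emit:
{"op": "drive_tool", "data": {
  "series": [
    [[-0.0023,-0.0015,0.0003],[0,0,-5]],
    [[-0.0047,-0.0028,0.0004],[0,0,-10]],
    [[-0.0073,-0.0039,0.0004],[0,0,-15]],
    [[-0.0099,-0.0047,0.0004],[0,0,-20]],
    [[-0.0126,-0.0053,0.0004],[0,0,-25]],
    [[-0.0153,-0.0057,0.0004],[0,0,-30]],
    [[-0.018,-0.0058,0.0004],[0,0,-35]],
    [[-0.0208,-0.0057,0.0004],[0,0,-40]]
  ]
}}

```text
time: 8.3
tool_pos: [0.4734, -0.094, 0.0593]
tool_rot: [0.001, 0.999, -0.042, 0.002]
contact_force: [2.3, -1.4, 5.9]
gripper_width: 0.003
```

Emit:
{"op": "drive_tool", "data": {
  "series": [
    [[-0.0027,0.0003,0],[0,0,-5]],
    [[-0.0054,0.0009,0],[0,0,-10]],
    [[-0.0054,0.0009,0],[0,0,-10]],
    [[-0.0054,0.0009,0],[0,0,-10]]
  ]
}}

```text
time: 8.7
tool_pos: [0.4675, -0.0932, 0.0592]
tool_rot: [0.001, 0.992, -0.127, 0.001]
contact_force: [0.0, -1.3, 8.3]
gripper_width: -0.004
```

```bash
python3 - <<'E'
from h import *
save("scene","scene3.png"); save("wrist","wrist3.png");s=state();print(s["contact_force"],s["tool_pos"],s["time"],s["joint_pos"])
im=cv2.imread("pics/scene3.png")[120:280,150:370]; cv2.imwrite("pics/scene3c.png",cv2.resize(im,None,fx=3,fy=3,interpolation=2))
E
```

```text
[-0.47220039 -0.78887538  7.05142575] [ 0.46750461 -0.09326691  0.05918849] 8.8 [-3.52766522e-01 -1.33364086e-01  2.09707332e+00 -7.86979022e-04
  1.17482555e+00  1.47326336e+00]
```

View pics/scene3c.png

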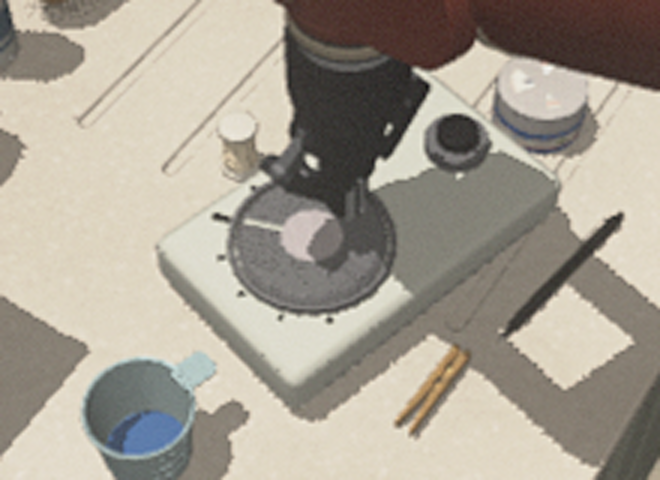

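View pics/wrist3.png

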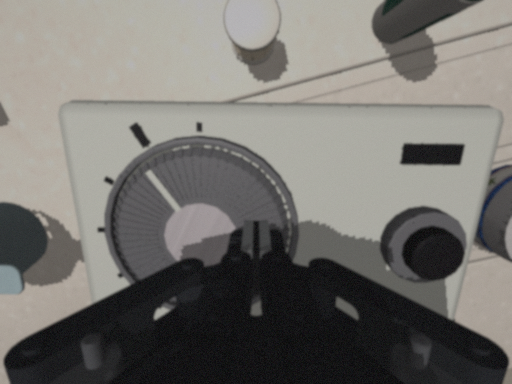

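Emit:
{"op": "drive_tool", "data": {
  "series": [
    [[0,0,0.001],[0,0,0]],
    [[0,0,0.002],[0,0,0]],
    [[0,0,0.004],[0,0,0]],
    [[0,0,0.01],[0,0,0]],
    [[0,0,0.03],[0,0,0]],
    [[0,0,0.05],[0,0,0]],
    [[0,0,0.05],[0,0,0]],
    [[0,0,0.05],[0,0,0]]
  ]
}}

```text
time: 9.6
tool_pos: [0.4663, -0.0924, 0.1076]
tool_rot: [-0.0, 0.992, -0.127, 0.0]
contact_force: [0.0, 1.4, 0.1]
gripper_width: -0.003
```

```bash
python3 - <<'E'
from h import *
for c in ("scene","side","wrist"):
    save(c,c+"4.png")
    L={n:place_of(c,n)[:1] for n in ("dial_center","dial_pointer","long_mark","start_top")}
    for n,d in L.items():
        print(c,n,[(np.round(e["location"],4),round(e["confidence"],2)) for e in d])
s=state();print(s["contact_force"],s["tool_pos"],s["time"])
im=cv2.imread("pics/scene4.png")[120:280,150:370]; cv2.imwrite("pics/scene4c.png",cv2.resize(im,None,fx=3,fy=3,interpolation=2))
E
```

```text
scene dial_center [(array([ 0.3343, -0.1613, -0.0012]), 0.71)]
scene dial_pointer [(array([ 0.5166, -0.0496,  0.0619]), 0.97)]
scene long_mark [(array([ 0.5371, -0.0419,  0.0491]), 0.83)]
scene start_top [(array([ 0.4338, -0.1872,  0.0676]), 0.5)]
side dial_center [(array([ 0.4755, -0.0634,  0.0596]), 0.6)]
side dial_pointer [(array([ 0.5147, -0.0506,  0.0635]), 0.75)]
side long_mark [(array([ 0.5408, -0.0473,  0.049 ]), 0.85)]
side start_top [(array([ 0.4371, -0.1864,  0.0735]), 0.43)]
wrist dial_center [(array([ 0.4699, -0.0619,  0.0605]), 0.97)]
wrist dial_pointer [(array([ 0.5195, -0.0506,  0.0607]), 0.83)]
wrist long_mark [(array([ 0.5378, -0.0479,  0.0532]), 0.96)]
wrist start_top [(array([ 0.4357, -0.1875,  0.0704]), 0.63)]
[-0.10008406  0.34752488 -0.23077113] [ 0.46630347 -0.09247647  0.10772385] 10.35
```

View pics/scene4c.png

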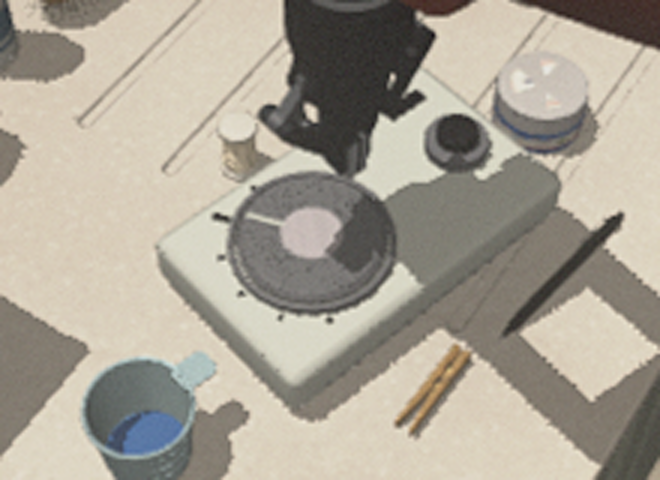

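View pics/wrist4.png

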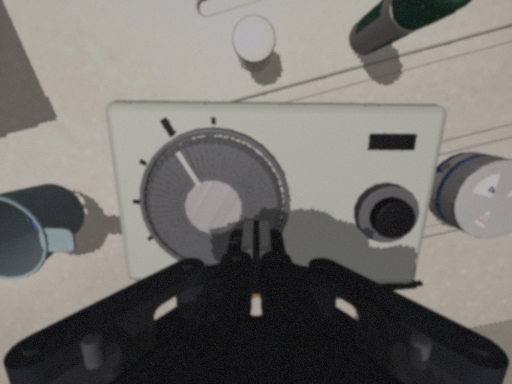

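```bash
python3 - <<'E'
from h import *
out=[]
for c in ("scene","wrist"):
    im=cv2.imread(f'pics/{c}4.png'); m=camera_model(c)
    f=192/np.tan(np.radians(m["fovy"]/2)); K=np.array([[f,0,m["cx"]],[0,f,m["cy"]],[0,0,1.]])
    for z in (.0625,.05):
        pts=np.array([[.57,.02,z],[.57,-.12,z],[.43,-.12,z],[.43,.02,z]])
        p,_=cv2.projectPoints(pts,np.array(m["rvec"]),np.array(m["tvec"]),K,None)
        H=cv2.getPerspectiveTransform(p.reshape(4,2).astype(np.float32),np.float32([[0,0],[280,0],[280,280],[0,280]]))
        out.append(cv2.warpPerspective(im,H,(280,280),flags=cv2.INTER_CUBIC))
cv2.imwrite('pics/r4.png',np.vstack([np.hstack(out[:2]),np.hstack(out[2:])]))
E
```

```text
(no output)
```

View pics/r4.png

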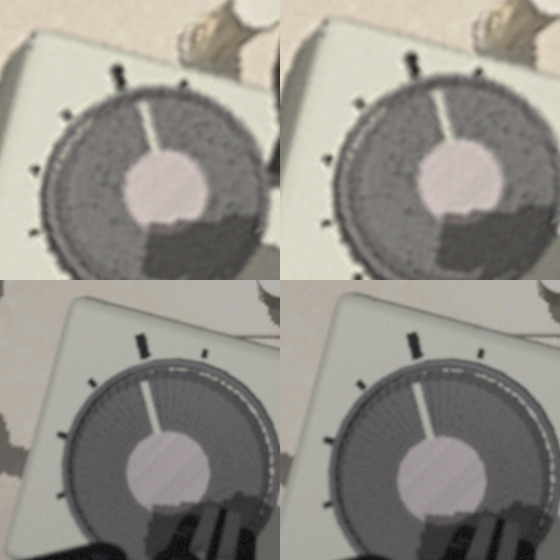

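Emit:
{"op": "drive_tool", "data": {
  "series": [
    [[-0.006,-0.02,0],[0,0,0]],
    [[-0.015,-0.045,0],[0,0,0]],
    [[-0.024,-0.07,0],[0,0,0]],
    [[-0.0305,-0.0945,0],[0,0,0]],
    [[-0.0305,-0.0945,-0.01],[0,0,0]],
    [[-0.0305,-0.0945,-0.02],[0,0,0]],
    [[-0.0305,-0.0945,-0.025],[0,0,0]],
    [[-0.0305,-0.0945,-0.025],[0,0,0]]
  ]
}}

```text
time: 11.15
tool_pos: [0.435, -0.1856, 0.081]
tool_rot: [-0.001, 0.992, -0.127, -0.001]
contact_force: [-0.5, -0.1, 0.6]
gripper_width: 0.001
```

```bash
python3 - <<'E'
from h import *
for c in ("scene","side"):
    im=save(c,c+"5.png")
    print(c,[(np.round(e["location"],4),round(e["confidence"],2)) for e in place_of(c,"start_top")[:1]])
s=state();print(s["contact_force"],s["tool_pos"],s["time"])
a=cv2.imread("pics/scene5.png")[130:230,220:350]; b=cv2.imread("pics/side5.png")[150:250,170:300]
cv2.imwrite("pics/s5.png",np.hstack([cv2.resize(q,(390,300),interpolation=2) for q in (a,b)]))
E
```

```text
scene [(array([ 0.435 , -0.1868,  0.0664]), 0.55)]
side [(array([ 0.4381, -0.1848,  0.073 ]), 0.47)]
[-0.36840656 -1.11256098 -0.6205879 ] [ 0.43619948 -0.18666513  0.08302087] 11.35
```

View pics/s5.png

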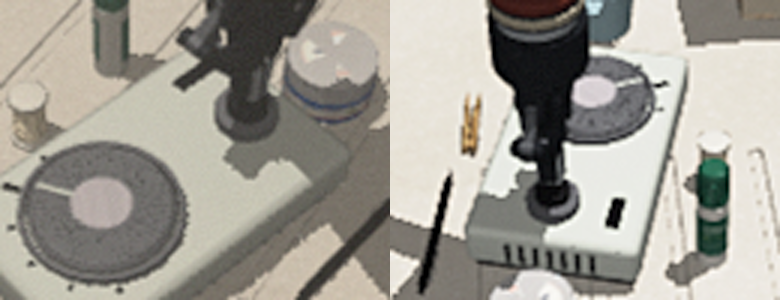

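Emit:
{"op": "drive_tool", "data": {
  "series": [
    [[0,0,-0.004],[0,0,0]],
    [[0,0,-0.008],[0,0,0]],
    [[0,0,-0.01],[0,0,0]],
    [[0,0,-0.011],[0,0,0]],
    [[0,0,-0.012],[0,0,0]],
    [[0,0,-0.013],[0,0,0]],
    [[0,0,-0.013],[0,0,0]]
  ]
}}

```text
time: 12.05
tool_pos: [0.4357, -0.1869, 0.0698]
tool_rot: [-0.0, 0.992, -0.127, -0.0]
contact_force: [-2.0, 1.2, 2.6]
gripper_width: 0.003
```

Emit:
{"op": "drive_tool", "data": {
  "series": [
    [[0,0,-0.001],[0,0,0]],
    [[0,0,-0.002],[0,0,0]],
    [[0,0,-0.002],[0,0,0]]
  ]
}}

```text
time: 12.35
tool_pos: [0.4359, -0.187, 0.0678]
tool_rot: [0.0, 0.992, -0.127, 0.0]
contact_force: [-1.0, 1.9, 4.1]
gripper_width: 0.001
```

Emit:
{"op": "drive_tool", "data": {
  "series": [
    [[0,0,-0.001],[0,0,0]],
    [[0,0,-0.002],[0,0,0]],
    [[0,0,-0.002],[0,0,0]]
  ]
}}

```text
time: 12.65
tool_pos: [0.4359, -0.1871, 0.066]
tool_rot: [0.0, 0.992, -0.127, 0.0]
contact_force: [-1.8, 1.6, 6.4]
gripper_width: 0.001
```

Emit:
{"op": "drive_tool", "data": {
  "series": [
    [[0,0,-0.0005],[0,0,0]],
    [[0,0,-0.001],[0,0,0]],
    [[0,0,-0.001],[0,0,0]]
  ]
}}

```text
time: 12.95
tool_pos: [0.436, -0.1871, 0.0659]
tool_rot: [-0.0, 0.992, -0.127, -0.0]
contact_force: [-5.1, 3.0, 10.8]
gripper_width: 0.001
```

Emit:
{"op": "drive_tool", "data": {
  "series": [
    [[0,0,-0.0005],[0,0,0]],
    [[0,0,-0.0005],[0,0,0]],
    [[0,0,-0.0005],[0,0,0]]
  ]
}}

```text
time: 13.25
tool_pos: [0.436, -0.1871, 0.0659]
tool_rot: [-0.0, 0.992, -0.127, -0.0]
contact_force: [-6.3, 3.3, 13.9]
gripper_width: -0.003
```

Emit:
{"op": "drive_tool", "data": {
  "series": [
    [[0,0,0.001],[0,0,0]],
    [[0,0,0.003],[0,0,0]],
    [[0,0,0.006],[0,0,0]],
    [[0,0,0.01],[0,0,0]],
    [[0,0,0.025],[0,0,0]],
    [[0,0,0.05],[0,0,0]],
    [[0,0,0.09],[0,0,0]],
    [[0,0,0.12],[0,0,0]]
  ]
}}

```text
time: 14.05
tool_pos: [0.436, -0.1872, 0.1858]
tool_rot: [0.0, 0.992, -0.127, 0.001]
contact_force: [0.9, -0.2, 1.5]
gripper_width: -0.005
```

Emit:
{"op": "drive_tool", "data": {
  "series": [
    [[-0.02,-0.03,0.01],[0,0,0]],
    [[-0.04,-0.065,0.02],[0,0,0]],
    [[-0.06,-0.1,0.02],[0,0,0]],
    [[-0.07,-0.13,0.02],[0,0,0]],
    [[-0.07,-0.13,0.02],[0,0,0]],
    [[-0.07,-0.13,0.02],[0,0,0]]
  ]
}}

```text
time: 14.65
tool_pos: [0.3655, -0.3172, 0.2037]
tool_rot: [-0.0, 0.992, -0.128, -0.0]
contact_force: [0.2, 1.0, -0.6]
gripper_width: 0.0
```

```bash
python3 - <<'E'
from h import *
for c in ("scene","side"):
    save(c,c+"6.png")
    print(c,[(n,np.round(e["location"],4),round(e["confidence"],2)) for n in ("dial_center","dial_pointer","long_mark","start_top","timer_unit") for e in place_of(c,n)[:1]])
s=state();print(s["contact_force"],s["tool_pos"],s["time"])
a=cv2.imread("pics/scene6.png")[120:280,170:370]; b=cv2.imread("pics/side6.png")[130:290,150:350]
cv2.imwrite("pics/s6.png",np.hstack([cv2.resize(q,(400,320),interpolation=2) for q in (a,b)]))
E
```

```text
scene [('dial_center', array([ 0.4741, -0.0591,  0.0674]), 0.58), ('dial_pointer', array([ 0.5159, -0.0506,  0.0597]), 0.96), ('long_mark', array([ 0.5381, -0.0417,  0.0506]), 0.78), ('start_top', array([ 0.4396, -0.1896,  0.0703]), 0.57), ('timer_unit', array([ 0.4615, -0.1039,  0.0034]), 0.75)]
side [('dial_center', array([ 0.4734, -0.0614,  0.0598]), 0.72), ('dial_pointer', array([ 0.5178, -0.0528,  0.0651]), 0.74), ('long_mark', array([ 0.5362, -0.0465,  0.0504]), 0.8), ('start_top', array([ 0.4423, -0.1872,  0.0745]), 0.55), ('timer_unit', array([ 0.4607, -0.1047, -0.0019]), 0.65)]
[-1.09267292 -0.23334866 -0.39151785] [ 0.36591041 -0.31683317  0.20421374] 15.25
```

View pics/s6.png

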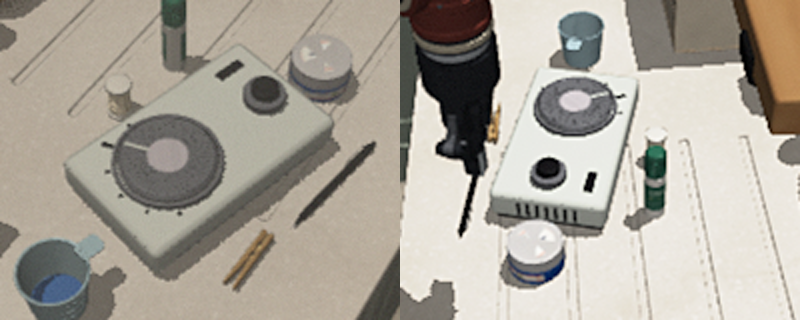

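```bash
python3 - <<'E'
from h import *
a=cv2.imread("pics/scene4.png")[150:190,280:330]; b=cv2.imread("pics/scene6.png")[150:190,280:330]
c=cv2.imread("pics/side0.png")[195:235,205:255]; d=cv2.imread("pics/side6.png")[195:235,205:255]
cv2.imwrite("pics/cmp.png",np.vstack([np.hstack([cv2.resize(q,(350,280),interpolation=2) for q in p]) for p in ((a,b),(c,d))]))
E
```

```text
(no output)
```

View pics/cmp.png

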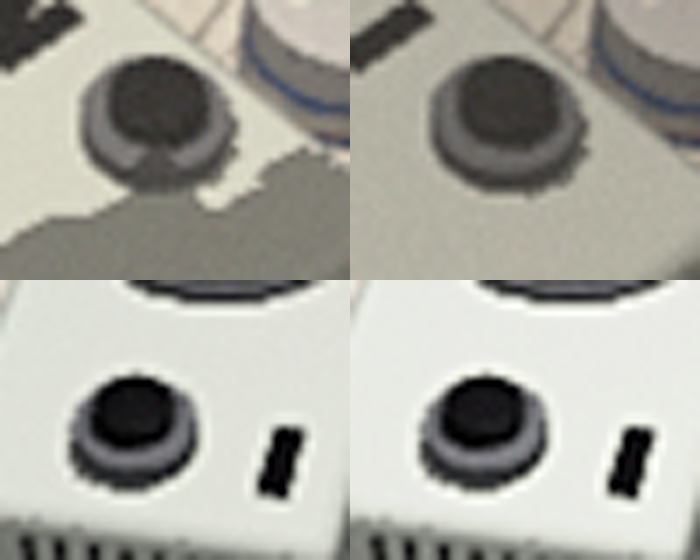

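The cap sits in the same place in its collar before and after the press, so it has come back out. The box is unmoved.

```bash
python3 -c "
from plant import *
print(job_done())"
```

```text
the job is handed in; nothing more can be done
None
```

The timer is set to the long mark and the start button has been pressed. I handed the job in after about 15 s of robot time.

- **Dial:** It started three clicks short of the long mark. With the shut fingertips pressing at about 6–10 N, 31 mm from the centre, I carried it 90° clockwise and lifted off. Before the lift the pointer looked about 6° short. Afterwards the rectified pictures showed it within 2° of the mark's direction, so it had clicked in.
- **Start button:** I pressed it until the finger stopped moving at z = 0.0659. The vertical force rose to about 14 N there, with about 7 N sideways. I then let go; close-ups from two cameras show the cap at the same height as before.
- **Surroundings:** In the last pictures the box is in place within about 3 mm (measurement error), and the bystanders look undisturbed. The arm stood clear, with the tool 0.2 m above the worktop.

One network reading was wrong: after the dial turn, it placed the dial centre at the pen. I ignored it because the other views agreed with each other.

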